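# Load the ultrasonic cleaner from a divided parts tray

### The arm

A 7-joint arm with a two-finger parallel gripper is mounted at the origin on the work surface. World frame = base frame: x ahead of the robot, y to its left, z up, the work surface at z = 0. Lengths are in mm, angles in rad, forces in N, time in s.
With the tool pointing down it reaches from about 400 to 925 mm from the base axis. Payload 5.6 kg.
Tool frame: the origin (TCP) lies midway between the tips of the shut fingers; the grasp point (between the pads) lies grip_point_offset behind it (grip_point_offset is the distance from the TCP to the grasp point, in mm); z points along the fingers, y is the line along which they close (so a half turn about z gives the same grasp; the last joint's range is limited). The gripper opens to 85 mm and grips with 20 to 120 N. Pads are 22 mm wide; open, the fingers measure 114 mm over their backs; the gripper's body (76 mm by 85 mm) begins 54 mm behind the grasp point. The pads swing forward as they close: fully open they stand 13 mm farther back than shut.
Start: joints at [-1.242, 0.468, -0.012, 1.603, 0.006, 1.071, -0.056], TCP at [236.182, 605.58, 205.39] pointing down, gripper open.
Joint ranges: [-2.53, 2.53], [-0.31, 2.02], [-1.57, 1.55], [0.28, 2.44], [-1.29, 4.43], [0.15, 1.84], [-2.92, 2.92]. Speed limits (rad/s): [2.57, 2.57, 3.14, 3.14, 3.14, 3.14, 3.14].

### API

Orientations are given as a unit quaternion [x, y, z, w].
In Python, from cell import sense, read_camera, camera_info, sign_off, recognise, tip_of, grip_point_offset gives the robot as it stands.
- The arm moves only by the tool arm_command, never from a script. Its argument "increments" is a list of rows, each a list of 3 entries, a list of its own where there are three numbers: the opening, from 0 (shut) to 1 (fully open), then the shift along the tool's x, y, z in m, then the turn, a rotation vector about the tool's x, y, z in rad. A call has 1 to 20 rows; each row shifts and turns the commanded pose from where the row before left it, along the tool's axes as they then stand; what a row does not reach is not made up. A row lasts 1/10 s, in which the tool goes at most 50 mm and 8.59 degrees, less where a joint would pass 70% of its speed; a pose out of reach is approached as far as the arm can. A call with a gripper value outside its range is refused whole. The fingers move at their own pace and stop on an object; the grip force is fixed at half the most. Time passes only in rows, so rows that do not move let the fingers close. It gives the time, the measured TCP pose, the force, the opening and the grip force at its end, in the units of the state.
- sense(): the state, without advancing time (a new reading comes with each control period).
- read_camera(name): name is "scene" or "top" or "wrist"; returns the picture (420x560x3 uint8, red, green, blue); there is no depth.
- camera_info(name): a dict with "fx", "fy", "cx", "cy" (pixels), "position" and "orientation" of the camera in the world; the wrist camera has in their place "T_tool_cam" (4x4, takes a point from camera to tool coordinates, whose origin is the TCP and whose axes are the flange's). Camera axes: x right, y up, looking along -z (the intrinsics and any distortion apply to the point x, -y, -z); pixel columns grow to the right and rows downward; lengths in mm; the calibration is good to about 2 mm. A picture is of the moment at which its call begins: read the wrist's pose just before it. camera_info takes no time and is no camera call.
- sign_off(): hands the job in; it is judged then, once.
Trained networks look in the newest picture that a camera, given by its name, has taken for a name from the list of things; names that differ only in an ending like _2 or _b are one class to them, and where a whole thing is asked for, a point or a joint stands for the part that bears it (a point fixed in the world has none). Each returns a list of dicts, best first, with "confidence" (0 to 1); they miss things now and then, are a little off and sometimes report something else, mostly with a low value. They report only what shows in the picture. A call takes as long as a camera call. They do not tell look-alikes from the thing itself.
- recognise(camera, target): "box" ([centre column, centre row, width, height] in pixels, round what is visible of it).
- tip_of(camera, target): "pixel" ([row, column] in pixels: a listed point, or the origin of a listed thing).
The state is a dict: "time_s": time; "joint_pos": joint angles; "qd": joint speeds; "effort": joint torques, N m; "tcp_pos": TCP position; "ee_rot": TCP orientation; "force": force on the tool from outside, world axes, zero at the start; "torque": the same for the moment, N m; "width": finger opening in mm; "grip_force": force on a finger pad.
Only numpy, scipy, OpenCV 4.12 (cv2) and the standard library are available. Lean on these libraries where they do the work, as an engineer would, in place of code of your own. Each camera call takes 0.05 s, during which the arm holds its last target. There are 200 camera calls.

### The job

Load the dry ultrasonic cleaner with the three small steel valve balls: lift the four-bay parts tray by its centre grip and tip it on the small balls' corner, so that they alone roll out through that corner's rim gap into the tank, without your fingers touching them. Set the tray back down level on the rubber mat with all the other parts still in their own bays, and lay the steel lid on the cleaner so that its step drops into the tank mouth and it lies flat; drop neither of them. Leave the wrench, the portafilter and the jug where they are.

Things in the scene. Friction and masses are not known exactly. Their poses are not given: they have to be found in the camera images.
- tray: loose grey plastic tray, black floors, 160 x 160 mm, 0.34 kg plus 0.22 kg of parts, at any yaw on the mat. Origin: centre of its underside; x, y along its sides, z up. Rim and cross dividers (4 x 34 mm, along x and y) make four bays. The rim stops 40 mm short of every outer corner: each bay has its own rim gap there. Bay floors fall 4 degrees from outer corner to centre
- tray_grip (a point): centre of the tray's black grip, on its middle, 80 mm above its underside, axes as the tray's: an upright block 24 x 24 mm, 40 mm tall, on a 16 mm post, its sides along the tray's x and y, so it can be pinched along either; nothing else of the tray is higher than 34 mm
- tray_spout (a point): outer corner of the small balls' bay, at x +80, y +80, z +13 mm in the tray, on the floor in the rim gap, axes as the tray's: the balls leave here. Carried level, all parts stay put; tipped slowly towards this corner the small balls start to roll out at 10 to 20 degrees and are all out by 35, landing a little beyond it
- ball_a: small steel ball, 16 mm, 17 g, one of three in the tray's +x +y bay; origin at its centre
- ball_b: small steel ball, as ball_a
- ball_c: small steel ball, as ball_a
- bigball_a: big steel ball, 22 mm, one of two in the tray's +x -y bay, where they stay; origin at its centre
- bigball_b: big steel ball, as bigball_a
- roller_a: steel roller, 14 mm diameter, 22 mm long, one of two in the tray's -x +y bay, where they stay; origin at its centre
- roller_b: steel roller, as roller_a
- nut_a: brass hexagon nut, 19 mm across flats, 9 mm thick, one of two in the tray's -x -y bay, where they stay; origin at its centre
- nut_b: brass nut, as nut_a
- mat: slate-grey rubber mat, 240 x 240 x 3 mm, fixed; origin at the centre of its underside. The tray's home; to left or right of the bench's middle, the cleaner on the other side
- cleaner: bench-top ultrasonic cleaner, fixed: white box 125 mm (its x) x 195 mm (its y) x 130 mm high, knobs on its -x face, a drain tap 35 mm out on its low +y side, open tank in the top with a wire basket in it. Origin: centre of its underside, z up
- tank_mouth (a point): centre of the tank's open mouth, level with the flat rim, 130 mm above the bench, axes as the cleaner's. Mouth 88 mm (x) x 154 mm (y), upright walls, basket floor 72 mm below the rim; the rim is 18 mm wide along x and 20 mm along y
- lid_grip (a point): centre of the bar handle of the loose steel lid (0.3 kg), 32 mm above its underside, which lies on the bench. Bar 16 mm wide (lid x), 66 long (y), 16 tall: pinch it across x. Plate 114 (x) x 182 (y) x 4 mm, top 22 mm below this point; under it a step 80 x 146 x 6 mm, 4 mm smaller all round than the mouth, long side along the cleaner's y, either way round. In place: 26 mm above tank_mouth
- wrench: steel wrench, 190 mm, bystander on the bench near the robot; leave alone
- portafilter: steel portafilter with black handle, bystander beyond; leave alone
- jug: steel jug, 105 mm tall, bystander beyond; leave alone; origin under its centre
Mind the look-alikes: they are no part of the job. Leave any yellow look-alike of the part that bears lid_grip alone.

How it is judged (in metres and radians):
On the way:
1. the three small balls lie in the tank (x of ball_a in the frame of cleaner between -0.044 and 0.044 m and y of ball_a in the frame of cleaner between -0.077 and 0.077 m and z of ball_a in the frame of cleaner between 0.05 and 0.115 m and x of ball_b in the frame of cleaner between -0.044 and 0.044 m and y of ball_b in the frame of cleaner between -0.077 and 0.077 m and z of ball_b in the frame of cleaner between 0.05 and 0.115 m and x of ball_c in the frame of cleaner between -0.044 and 0.044 m and y of ball_c in the frame of cleaner between -0.077 and 0.077 m and z of ball_c in the frame of cleaner between 0.05 and 0.115 m), for 0.2 s.
At the end, for the whole second after the job is handed in: Small balls in the tank. Tray still and level (0.06 rad) on the mat, centres within 80 mm, big balls, rollers and nuts each in its own bay. Lid flat (0.05 rad) on the cleaner, handle within 9 mm of the mouth's centre and 22 to 29.5 mm above the rim, square within 0.12 rad (all of step 1 and x of bigball_a in the frame of tray between 0 and 0.08 m and y of bigball_a in the frame of tray between -0.08 and 0 m and x of bigball_b in the frame of tray between 0 and 0.08 m and y of bigball_b in the frame of tray between -0.08 and 0 m and x of roller_a in the frame of tray between -0.08 and 0 m and y of roller_a in the frame of tray between 0 and 0.08 m and x of roller_b in the frame of tray between -0.08 and 0 m and y of roller_b in the frame of tray between 0 and 0.08 m and x of nut_a in the frame of tray between -0.08 and 0 m and y of nut_a in the frame of tray between -0.08 and 0 m and x of nut_b in the frame of tray between -0.08 and 0 m and y of nut_b in the frame of tray between -0.08 and 0 m and z of bigball_a in the frame of tray between 0.004 and 0.04 m and z of bigball_b in the frame of tray between 0.004 and 0.04 m and z of roller_a in the frame of tray between 0.004 and 0.04 m and z of roller_b in the frame of tray between 0.004 and 0.04 m and z of nut_a in the frame of tray between 0.004 and 0.04 m and z of nut_b in the frame of tray between 0.004 and 0.04 m and horizontal distance between tray and mat below 0.08 m and angle between tray's own z axis and vertical below 0.06 rad and z of tray in the frame of mat below 0.008 m and linear speed of tray below 0.02 m/s and horizontal distance between lid_grip and tank_mouth below 0.009 m and z of lid_grip in the frame of tank_mouth between 0.022 and 0.0295 m and angle between lid_grip's own z axis and vertical below 0.05 rad and angle between the y axis of lid_grip and the y axis of tank_mouth, either way round below 0.12 rad); the robot touches nothing.
It fails at once if the fingers touch a small ball (contact force between the fingers and ball_a above 0.2 N or contact force between the fingers and ball_b above 0.2 N or contact force between the fingers and ball_c above 0.2 N).
It fails at once if the tray or the lid is dropped (moves faster than 0.45 m/s, as after a fall of 10 mm, with no finger on it) ((linear speed of tray above 0.45 m/s and contact force between the fingers and tray below 0.1 N) or (linear speed of lid above 0.45 m/s and contact force between the fingers and lid below 0.1 N)).
It fails at once if the wrench, the portafilter or the jug is moved more than 30 mm (distance of any of portafilter, jug, wrench from where it was at the start of the episode above 0.03 m).
It also fails if it takes over 72 s, if anything falls off the work surface, if the arm or the gripper's body presses on something with over 40 N, if the wrist force passes 120 N, or if a joint passes its speed limit or range.

## Working session

There is one attempt and no reset: what is moved stays moved. The work goes in short steps, Python scripts to look and compute and a tool call to move; the robot and the scene stay as the last step left them, time stands still between calls to the robot, and variables do not carry over. Pictures are saved under pics/ and viewed, at most 10 in all, crops included, and the job is handed in when it is done.

Besides the shell and the picture viewer there is one more tool, called after "Emit:" as name(argument=value, ...) on one line, values as JSON. arm_command: Moves the arm, as the interface text tells. Its arguments: {"type":"object","properties":{"increments":{"type":"array","items":{"type":"array"}}},"required":["increments"]}

```bash
mkdir -p pics; ls
python3 - <<'E'
from cell import *
import cv2, numpy as np
s=sense();print(s)
print(grip_point_offset if not callable(grip_point_offset) else grip_point_offset())
for n in("top","scene","wrist"):
    im=read_camera(n);cv2.imwrite(f"pics/{n}0.png",im[:,:,::-1]);print(n,camera_info(n))
    for t in("tray_grip","tray_spout","tank_mouth","lid_grip","mat","cleaner","jug"):
        try: print(t,[(np.round(d["pixel"],1).tolist(),round(d["confidence"],2)) for d in tip_of(n,t)])
        except Exception as e: print(t,e)
a=cv2.imread("pics/top0.png");b=cv2.imread("pics/scene0.png")
E
```

```text
pics
{'time_s': 0.0, 'joint_pos': array([-1.241996  ,  0.46842598, -0.01160776,  1.60363598,  0.00601771,
        1.07140102, -0.05632458]), 'qd': array([-6.62440464e-04, -3.12485383e-05,  3.23322058e-04,  8.69140925e-04,
       -1.13111266e-03,  1.29538422e-04, -5.11724636e-04]), 'effort': array([-4.16157536e-04, -5.32377505e+01,  2.11443950e-02, -2.51306140e+01,
        1.13344949e-02,  7.53393222e-03, -1.69602572e-05]), 'tcp_pos': array([235.98653151, 604.98813452, 204.40160067]), 'ee_rot': array([ 1.84868323e-01,  9.82762871e-01, -9.12514337e-04, -1.00351217e-04]), 'force': array([ 0.34552657, -0.62622924, -0.49172974]), 'torque': array([-2.62201516e-02,  9.96606684e-06, -2.05457837e-02]), 'grip_force': 0.0, 'width': 85.3982086357727}
18.700000000000003
top {'fx': 395.9610844375138, 'fy': 395.9610844375138, 'cx': 284.93137152647216, 'cy': 207.4983643396329, 'position': array([428.75917508, -26.17978762, 929.63178285]), 'orientation': array([-0.02545622,  0.04306068,  0.7095251 , -0.70290247])}
tray_grip [([216.2, 400.4], 0.71)]
tray_spout [([213.5, 439.0], 0.77), ([216.8, 399.8],
[... 559 characters left out ...]
236.7, 304.1], 0.85), ([155.9, 286.8], 0.66)]
mat []
cleaner [([196.1, 369.1], 0.98), ([299.4, 154.5], 0.72)]
jug [([276.7, 393.7], 0.6)]
wrist {'fx': 324.44319222582766, 'fy': 324.44319222582766, 'cx': 282.3159315051802, 'cy': 210.0552942455987, 'T_tool_cam': array([[-5.25742883e-04,  9.55641393e-01,  2.94532260e-01,
         7.37933901e+01],
       [ 9.99999813e-01,  5.94300180e-04, -1.43261273e-04,
        -6.37151668e-01],
       [-3.11946977e-04,  2.94532130e-01, -9.55641526e-01,
        -1.67816736e+02],
       [ 0.00000000e+00,  0.00000000e+00,  0.00000000e+00,
         1.00000000e+00]])}
tray_grip []
tray_spout []
tank_mouth []
lid_grip [([311.8, 1.4], 0.91)]
mat []
cleaner []
jug []
```

View pics/top0.png

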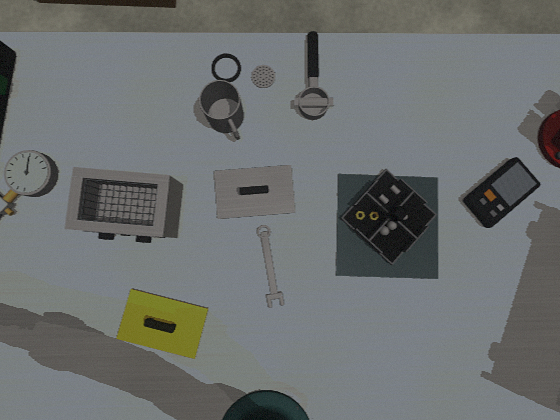

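View pics/scene0.png

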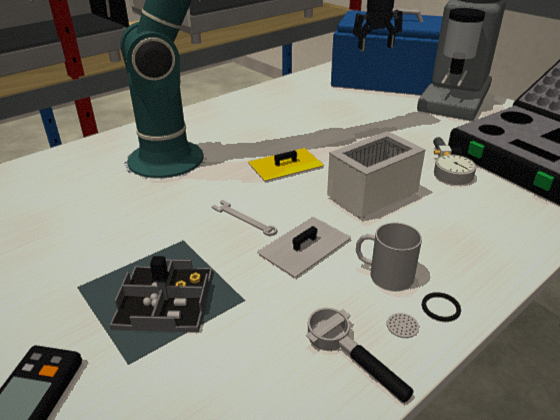

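The top view shows the tray at (388,216) with spout corner to the right (-y), the nuts left, the big balls at the bottom and the rollers at the top. The cleaner is at (120,203) with knobs towards the robot, the grey lid at (255,190), and the yellow look-alike at (162,323).

```bash
cat > h.py <<'E'
from cell import *
import cv2, numpy as np
from scipy.spatial.transform import Rotation as R
def cam(n,s=None):
    c=camera_info(n)
    if n=="wrist":
        T=np.array(c["T_tool_cam"]);Rt=R.from_quat(s["ee_rot"]).as_matrix()
        return c,Rt@T[:3,3]+s["tcp_pos"],Rt@T[:3,:3]
    return c,np.array(c["position"]),R.from_quat(c["orientation"]).as_matrix()
def ray(n,rc,s=None):
    c,p,M=cam(n,s);r,q=rc
    d=M@np.array([(q-c["cx"])/c["fx"],-(r-c["cy"])/c["fy"],-1]);return p,d
def plane(n,rc,z,s=None):
    p,d=ray(n,rc,s);return p+d*(z-p[2])/d[2]
def tri(*obs):
    A=np.zeros((3,3));b=np.zeros(3)
    for o in obs:
        p,d=ray(*o);d=d/np.linalg.norm(d);P=np.eye(3)-np.outer(d,d);A+=P;b+=P@p
    return np.linalg.solve(A,b)
def proj(n,X,s=None):
    c,p,M=cam(n,s);v=M.T@(np.asarray(X)-p);return [c["cy"]-c["fy"]*v[1]/-v[2],c["cx"]+c["fx"]*v[0]/-v[2]]
def tool(s,v): return R.from_quat(s["ee_rot"]).as_matrix().T@np.asarray(v)
E
python3 - <<'E'
from h import *
np.set_printoptions(precision=1,suppress=True)
for nm,t,sc,z in(("grip",(216.2,400.4),(266.3,159),83),("spout",(213.5,439),(325.4,111.6),16),("mouth",(202.8,116.5),(147.8,376.4),130),("lid",(189.3,256.5),(236.7,304.1),32)):
    print(nm,tri(("top",t),("scene",sc)),plane("top",t,z),plane("scene",sc,z))
im=cv2.imread("pics/top0.png")
a=im[160:270,330:450];b=im[155:255,55:190]
f=lambda x:cv2.convertScaleAbs(cv2.resize(x,(400,360) if 0 else None,fx=4.,fy=4.,interpolation=cv2.INTER_CUBIC),alpha=1.8)
a=f(a);b=f(b);h=max(a.shape[0],b.shape[0])
a=cv2.copyMakeBorder(a,0,h-a.shape[0],0,0,0);b=cv2.copyMakeBorder(b,0,h-b.shape[0],0,0,0)
o=np.hstack([a,b]);print(o.shape);cv2.imwrite("pics/crop.png",cv2.resize(o,(800,int(o.shape[0]*800/o.shape[1]))))
# lid rect
g=cv2.cvtColor(im,cv2.COLOR_BGR2HSV);roi=im[155:228,205:305].astype(int)
m=((roi[...,2]-roi[...,0])>8).astype(np.uint8)
m=cv2.morphologyEx(m,cv2.MORPH_OPEN,np.ones((3,3)))
cs,_=cv2.findContours(m,0,2);c=max(cs,key=cv2.contourArea);r=cv2.minAreaRect(c);bx=cv2.boxPoints(r)+[205,155]
P=[plane("top",(y,x),10) for x,y in bx];print(np.array(P),[np.linalg.norm(P[i]-P[i-1]) for i in range(4)])
E
```

```text
grip [ 492.3 -292.2   85.4] [ 490.1 -297.    83. ] [ 493.1 -287.8   83. ]
spout [ 502.5 -404.4   18.2] [ 500.5 -409.6   16. ] [ 504.  -400.5   16. ]
mouth [518.2 289.7 137.1] [518.7 292.2 130. ] [509.9 301.2 130. ]
lid [559.   16.7  33.8] [558.3  15.5  32. ] [558.2  19.7  32. ]
(440, 1020, 3)Traceback (most recent call last):
  File "<stdin>", line 15, in <module>
ValueError: max() iterable argument is empty
```

View pics/crop.png

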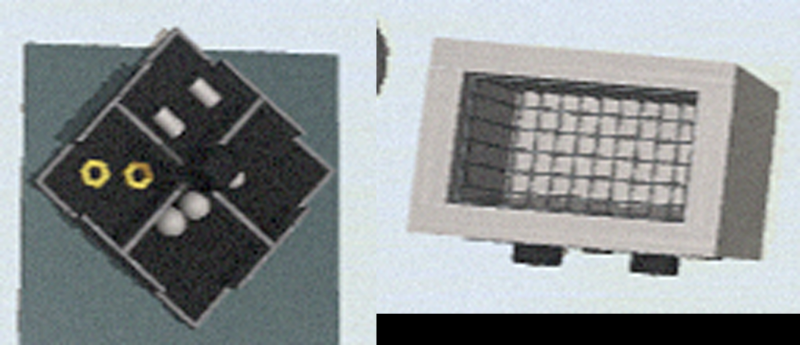

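The crop confirms it: the small balls are in the right (-y) bay, nuts left, rollers top, big balls bottom. I read the tray corners and cleaner mouth corners from it.

Run:
```python
from h import *
np.set_printoptions(precision=1,suppress=True)
k=800/1020*4
tr=[plane("top",(160+v/k,330+u/k),16) for u,v in((331,172),(176,30),(37,180),(195,325))]
print("tray",np.array(tr),np.mean(tr,0)); d=tr[0]-tr[2];e=tr[1]-tr[3]
print(np.degrees([np.arctan2(d[1],d[0]),np.arctan2(e[1],e[0])]),np.linalg.norm(d),np.linalg.norm(e))
for q in(((463,72),(700,92),(684,222),(448,203)),((435,38),(737,65),(715,257),(410,232))):
    c=np.array([plane("top",(155+v/k,55+(u-376.5)/k),130) for u,v in q]);print(c.mean(0))
    for i in range(4): 
        w=c[i]-c[i-1];print(np.linalg.norm(w),np.degrees(np.arctan2(w[1],w[0])))
im=cv2.imread("pics/top0.png")
g=cv2.cvtColor(im,cv2.COLOR_BGR2GRAY);m=np.zeros_like(g);roi=g[155:228,205:305];print(im[160,220],im[175,230],im[205,250])
_,t=cv2.threshold(cv2.GaussianBlur(roi,(3,3),0),0,255,cv2.THRESH_OTSU)
h=roi<70
ys,xs=np.nonzero(h);print("bar",ys.mean()+155,xs.mean()+205,h.sum())
r=cv2.minAreaRect(np.c_[xs+205,ys+155].astype(np.float32));b=cv2.boxPoints(r)
P=np.array([plane("top",(y,x),40) for x,y in b]);print(P)
```

```text
tray [[ 497.4 -401.2   16. ]
 [ 605.3 -288.8   16. ]
 [ 493.4 -181.2   16. ]
 [ 385.7 -295.    16. ]] [ 495.5 -291.5   16. ]
[-88.9   1.6] 219.97925510853486 219.7073554947193
[520.6 289.4 130. ]
84.6255107226943 -4.199451479703782
152.27934952494218 -95.28545112705736
84.2905270280036 174.24957524592566
149.991740508407 84.83776394425249
[520.4 288.9 130. ]
125.39824897989342 -4.853453838340009
194.6485117616638 -95.55216883239675
124.43623161837066 174.57121397708363
193.38964676280415 84.73017332580721
[130 126 121] [103 107 108] [110 114 116]
bar 189.8060344827586 253.04310344827587 232
[[562.5  56.   40. ]
 [567.7 -10.1  40. ]
 [549.7 -11.5  40. ]
 [544.6  54.5  40. ]]
```

```bash
cat >> h.py <<'E'
from scipy.spatial.transform import Slerp
def down(yawy):  # tool down, tool y at yaw angle (deg)
    a=np.radians(yawy);y=np.array([np.cos(a),np.sin(a),0]);z=np.array([0,0,-1.]);return R.from_matrix(np.c_[np.cross(y,z),y,z])
def rows(p0,q0,wps,op,nd=4):
    """wps: list of (p,R,n); linear segments; prints rows; returns the end pose after rounding"""
    p=np.array(p0,float);q=q0;out=[]
    for pt,qt,n in wps:
        ps=p.copy();S=Slerp([0,1],R.concatenate([q,qt]))
        for i in range(1,n+1):
            f=i/n;tp=ps+(np.array(pt)-ps)*f;tq=S(f)
            d=np.round(q.inv().apply(tp-p)/1000,nd);w=np.round((q.inv()*tq).as_rotvec(),nd)
            out.append([op,d.tolist(),w.tolist()]);p=p+q.apply(d*1000);q=q*R.from_rotvec(w)
    for i in range(0,len(out),20): print(str(out[i:i+20]).replace(" ",""),"\n")
    return p,q
E
python3 - <<'E'
from h import *
rows([236.18,605.58,205.39],R.from_quat([.18487,.98276,0,0]),[([480,300,260],down(46.3),9),([540,0,260],down(46.3),7),([493,-292,250],down(46.3),8)],1)
E
```

```text
[[1,[-0.0376,-0.0218,-0.0061],[0.0,0.0,0.0434]],[1,[-0.0385,-0.0201,-0.006],[0.0,0.0,0.0435]],[1,[-0.0393,-0.0185,-0.0061],[0.0,0.0,0.0434]],[1,[-0.0401,-0.0167,-0.0061],[0.0,0.0,0.0434]],[1,[-0.0408,-0.015,-0.006],[0.0,0.0,0.0434]],[1,[-0.0413,-0.0131,-0.0061],[0.0,0.0,0.0435]],[1,[-0.042,-0.0114,-0.0061],[0.0,0.0,0.0434]],[1,[-0.0423,-0.0096,-0.006],[0.0,0.0,0.0434]],[1,[-0.0428,-0.0077,-0.0061],[0.0,0.0,0.0434]],[1,[-0.0358,-0.0251,-0.0],[0.0,0.0,0.0]],[1,[-0.0358,-0.025,-0.0],[0.0,0.0,0.0]],[1,[-0.0358,-0.0251,-0.0],[0.0,0.0,0.0]],[1,[-0.0358,-0.025,-0.0],[0.0,0.0,0.0]],[1,[-0.0358,-0.0251,-0.0],[0.0,0.0,0.0]],[1,[-0.0358,-0.025,-0.0],[0.0,0.0,0.0]],[1,[-0.0358,-0.0251,-0.0],[0.0,0.0,0.0]],[1,[-0.021,-0.0304,0.0012],[0.0,0.0,0.0]],[1,[-0.0209,-0.0305,0.0013],[0.0,0.0,0.0]],[1,[-0.021,-0.0304,0.0012],[0.0,0.0,0.0]],[1,[-0.021,-0.0305,0.0013],[0.0,0.0,0.0]]] 

[[1,[-0.021,-0.0304,0.0012],[0.0,0.0,0.0]],[1,[-0.0209,-0.0305,0.0013],[0.0,0.0,0.0]],[1,[-0.021,-0.0304,0.0012],[0.0,0.0,0.0]],[1,[-0.021,-0.0305,0.0013],[0.0,0.0,0.0]]]
```

Emit:
arm_command(increments=[[1, [-0.038, -0.022, -0.006], [0, 0, 0.0434]], [1, [-0.0385, -0.02, -0.006], [0, 0, 0.0434]], [1, [-0.039, -0.0185, -0.006], [0, 0, 0.0434]], [1, [-0.04, -0.0167, -0.006], [0, 0, 0.0434]], [1, [-0.041, -0.015, -0.006], [0, 0, 0.0434]], [1, [-0.0413, -0.013, -0.006], [0, 0, 0.0434]], [1, [-0.042, -0.0114, -0.006], [0, 0, 0.0434]], [1, [-0.0423, -0.0096, -0.006], [0, 0, 0.0434]], [1, [-0.0428, -0.0077, -0.006], [0, 0, 0.0434]], [1, [-0.0358, -0.025, 0], [0, 0, 0]], [1, [-0.0358, -0.025, 0], [0, 0, 0]], [1, [-0.0358, -0.025, 0], [0, 0, 0]], [1, [-0.0358, -0.025, 0], [0, 0, 0]], [1, [-0.0358, -0.025, 0], [0, 0, 0]], [1, [-0.0358, -0.025, 0], [0, 0, 0]], [1, [-0.0358, -0.025, 0], [0, 0, 0]], [1, [-0.021, -0.0305, 0.001], [0, 0, 0]], [1, [-0.021, -0.0305, 0.001], [0, 0, 0]], [1, [-0.021, -0.0305, 0.001], [0, 0, 0]], [1, [-0.021, -0.0305, 0.001], [0, 0, 0]]])

```text
time_s: 3.2
tcp_pos: [516.7, -147.4, 255.6]
ee_rot: [0.372, 0.928, 0.0, 0.0]
force: [0.7, 0.8, 0.1]
width: 85.9
grip_force: 0.0
```

Emit:
arm_command(increments=[[1, [-0.021, -0.0305, 0.001], [0, 0, 0]], [1, [-0.021, -0.0305, 0.001], [0, 0, 0]], [1, [-0.021, -0.0305, 0.001], [0, 0, 0]], [1, [-0.021, -0.0305, 0.001], [0, 0, 0]], [1, [0, 0, 0], [0, 0, 0]], [1, [0, 0, 0], [0, 0, 0]]])

```text
time_s: 3.8
tcp_pos: [493.1, -292.9, 251.3]
ee_rot: [0.373, 0.928, 0.0, -0.0]
force: [0.9, 1.0, 0.7]
width: 85.1
grip_force: 0.0
```

Run:
```python
from h import *
s=sense();print(s["tcp_pos"],s["ee_rot"],s["joint_pos"],s["time_s"])
im=read_camera("wrist");cv2.imwrite("pics/w1.png",im[:,:,::-1])
for t,z in(("tray_grip",83),("tray_spout",16),("nut_a",22),("mat",0)):
    print(t,[(np.round(d["pixel"]).tolist(),round(d["confidence"],2),plane("wrist",d["pixel"],z,s).round(1)) for d in tip_of("wrist",t)])
```

```text
[ 493.1148043 -292.9208289  251.3221217] [ 3.73054462e-01  9.27809443e-01  5.26921788e-05 -5.60753961e-05] [ 0.0401138   0.31121234  0.54571586  1.77394596 -0.17884515  1.10593685
  1.45132647] 3.8
tray_grip [([186.0, 284.0], 0.62, array([ 496.7, -293.4,   83. ]))]
tray_spout [([230.0, 225.0], 0.97, array([ 496.4, -401.8,   16. ])), ([192.0, 265.0], 0.26, array([ 496.6, -327. ,   16. ]))]
nut_a [([137.0, 329.0], 0.69, array([ 501.6, -222.8,   22. ])), ([153.0, 305.0], 0.43, array([ 495. , -256.8,   22. ]))]
mat [([217.0, 310.0], 0.29, array([ 566.4, -310.9,    0. ]))]
```

View pics/w1.png

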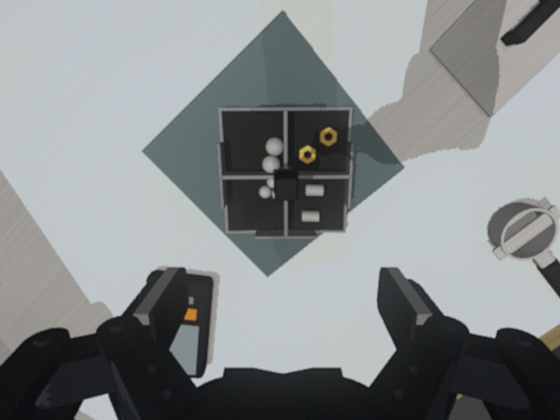

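The wrist view shows the tray square with the fingers: rim from (219,109) to (352,237), divider crossing at (286,177), grip at (286,184), small balls at (267,188). I'll take the centre from the crossing.

Run:
```python
from h import *
np.set_printoptions(precision=1,suppress=True)
s=sense()
print(plane("wrist",(176.5,286),37,s))
L=[((177,222),(176,352)),((109,219),(108,352))]
for a,b in L:
    d=plane("wrist",b,37,s)-plane("wrist",a,37,s);print(d,np.linalg.norm(d),np.degrees(np.arctan2(d[1],d[0])))
a,b=plane("wrist",(108,286),37,s),plane("wrist",(237,286),37,s);print(a,b,(a+b)/2,np.degrees(np.arctan2(*(a-b)[1::-1])))
print(down(46.3).apply([[1,0,0],[0,1,0]]), tool(s,[496-s["tcp_pos"][0],-292.5-s["tcp_pos"][1],0]))
```

```text
[ 498.8 -289.    37. ]
[106.2 113.3   0. ] 155.30639991665325 46.84886153396723
[102.3 109.1   0. ] 149.5402784400106 46.82636966536191
[ 442.  -235.4   37. ] [ 555.2 -342.3   37. ] [ 498.6 -288.8   37. ] 136.60633033741644
[[-0.7  0.7  0. ]
 [ 0.7  0.7  0. ]] [-2.5  0.1 -0. ]
```

Emit:
arm_command(increments=[[1, [-0.0015, 0.004, 0.03], [0, 0, -0.01]], [1, [0, 0, 0.035], [0, 0, 0]], [1, [0, 0, 0.035], [0, 0, 0]], [1, [0, 0, 0.035], [0, 0, 0]], [1, [0, 0, 0.025], [0, 0, 0]], [1, [0, 0, 0.017], [0, 0, 0]], [1, [0, 0, 0.012], [0, 0, 0]], [0.6, [0, 0, 0], [0, 0, 0]], [0.45, [0, 0, 0], [0, 0, 0]], [0.3, [0, 0, 0], [0, 0, 0]], [0.2, [0, 0, 0], [0, 0, 0]], [0, [0, 0, 0], [0, 0, 0]], [0, [0, 0, 0], [0, 0, 0]], [0, [0, 0, 0], [0, 0, 0]], [0, [0, 0, 0], [0, 0, 0]], [0, [0, 0, 0], [0, 0, 0]]])

```text
time_s: 5.65
tcp_pos: [497.9, -291.1, 63.7]
ee_rot: [0.368, 0.93, -0.0, 0.001]
force: [-1.6, -0.3, 6.4]
width: 22.1
grip_force: 60.4
```

Emit:
arm_command(increments=[[0, [0, 0, -0.004], [0, 0, 0]], [0, [0, 0, -0.008], [0, 0, 0.01]], [0, [0, 0, -0.014], [0, 0, 0.014]], [0, [0, 0, -0.02], [0, 0, 0.015]], [0, [0, 0, -0.024], [0, 0, 0.015]], [0, [0, 0, -0.026], [0, 0, 0.015]], [0, [0, 0, -0.024], [0, 0, 0.015]], [0, [0, 0, -0.02], [0, 0, 0.015]], [0, [0, 0, -0.014], [0, 0, 0.01]], [0, [0, 0, -0.008], [0, 0, 0.01]], [0, [0, 0, 0], [0, 0, 0]]])

```text
time_s: 6.75
tcp_pos: [497.7, -290.5, 225.3]
ee_rot: [0.422, 0.907, 0.0, 0.001]
force: [0.5, -1.5, -5.5]
width: 22.0
grip_force: 59.3
```

Run:
```python
from h import *
s=sense();print(s["tcp_pos"],s["ee_rot"],s["force"],s["width"],s["time_s"])
im=read_camera("wrist")[60:290,170:410];cv2.imwrite("pics/w2.png",cv2.resize(im[:,:,::-1],None,fx=2.,fy=2.))
```

```text
[ 497.74427029 -290.49737263  225.33856952] [4.22178283e-01 9.06512403e-01 1.47269602e-04 8.60030389e-04] [ 0.53844665 -1.53817904 -5.47573333] 22.02917360636246 6.75
```

View pics/w2.png

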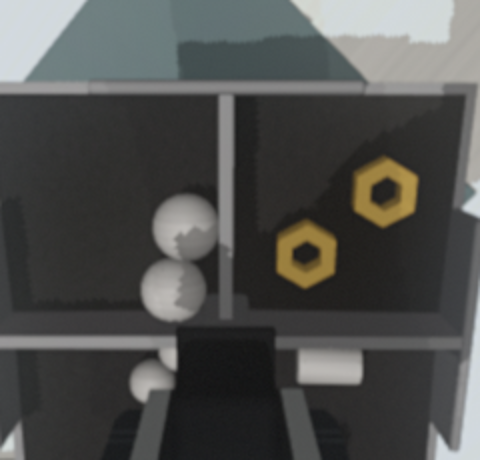

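The tray is held level and square, with the parts in their bays (big balls at (180,255) and nuts at (345,220) in the crop). Now I carry it across.

Emit:
arm_command(increments=[[0, [0.003, 0.0027, 0], [0, 0, 0]], [0, [0.006, 0.0055, 0], [0, 0, 0]], [0, [0.009, 0.008, 0], [0, 0, 0]], [0, [0.012, 0.011, 0], [0, 0, 0]], [0, [0.015, 0.0135, 0], [0, 0, 0]], [0, [0.018, 0.016, 0], [0, 0, 0]], [0, [0.021, 0.0195, 0], [0, 0, 0]], [0, [0.021, 0.0195, 0], [0, 0, 0]], [0, [0.021, 0.0195, 0], [0, 0, 0]], [0, [0.021, 0.0195, 0], [0, 0, 0]], [0, [0.021, 0.0195, 0], [0, 0, 0]], [0, [0.021, 0.0195, 0], [0, 0, 0]], [0, [0.021, 0.0195, 0], [0, 0, 0]], [0, [0.021, 0.0195, 0], [0, 0, 0]], [0, [0.021, 0.0195, 0], [0, 0, 0]], [0, [0.021, 0.0195, 0], [0, 0, 0]], [0, [0.021, 0.0195, 0], [0, 0, 0]], [0, [0.021, 0.0195, 0], [0, 0, 0]], [0, [0.021, 0.0195, 0], [0, 0, 0]], [0, [0.021, 0.0195, 0], [0, 0, 0]]])

```text
time_s: 8.8
tcp_pos: [518.8, 197.1, 224.0]
ee_rot: [0.422, 0.907, -0.0, -0.0]
force: [1.0, -0.2, -5.5]
width: 22.1
grip_force: 59.3
```

Emit:
arm_command(increments=[[0, [0.021, 0.0195, 0], [0, 0, 0]], [0, [0.021, 0.0195, 0], [0, 0, 0]], [0, [0.021, 0.0195, 0], [0, 0, 0]], [0, [0.021, 0.0195, 0], [0, 0, 0]], [0, [0.021, 0.0195, 0], [0, 0, 0]], [0, [0.018, 0.016, 0], [0, 0, 0]], [0, [0.015, 0.0135, 0], [0, 0, 0]], [0, [0.012, 0.011, 0], [0, 0, 0]], [0, [0.009, 0.008, 0], [0, 0, 0]], [0, [0.006, 0.0055, 0], [0, 0, 0]], [0, [0.003, 0.0027, 0], [0, 0, 0]], [0, [0, 0, 0], [0, 0, 0]]])

```text
time_s: 10.0
tcp_pos: [529.7, 422.8, 224.3]
ee_rot: [0.422, 0.907, -0.0, 0.0]
force: [0.5, -0.2, -6.4]
width: 22.5
grip_force: 59.3
```

Run:
```python
from h import *
s=sense();print(s["tcp_pos"],s["ee_rot"],s["force"],s["width"],s["time_s"],s["joint_pos"])
a=read_camera("top");cv2.imwrite("pics/t3.png",a[:,:,::-1])
print([(d["pixel"],d["confidence"]) for t in("tray_spout","tank_mouth") for d in tip_of("top",t)])
b=cv2.resize(read_camera("wrist")[60:330,140:420],None,fx=1.4,fy=1.4)
a=cv2.convertScaleAbs(cv2.resize(a[130:270,0:140],None,fx=2.7,fy=2.7),alpha=1.5);o=np.hstack([a,b]);print(a.shape,o.shape)
cv2.imwrite("pics/m3.png",o[:,:,::-1])
p,q=s["tcp_pos"],R.from_quat(s["ee_rot"])
print(q.apply([[1,0,0],[0,1,0]]))
```

```text
[529.74175462 422.82834881 224.29772592] [ 4.22128906e-01  9.06535803e-01 -1.56460299e-04  1.89373535e-05] [ 0.47210366 -0.17019728 -6.37381316] 22.508392048398754 10.0 [-0.90551528  0.50185037  0.26244761  1.52323945 -0.13792177  1.1349863
  0.08356073]
[([201.6, 97.6], 0.85), ([208.3, 24.8], 0.44), ([199.4, 119.4], 0.88), ([229.2, 388.6], 0.75)]
(378, 378, 3) (378, 770, 3)
[[-6.43614373e-01  7.65349927e-01 -1.66427608e-04]
 [ 7.65349939e-01  6.43614325e-01 -2.67685717e-04]]
```

View pics/m3.png

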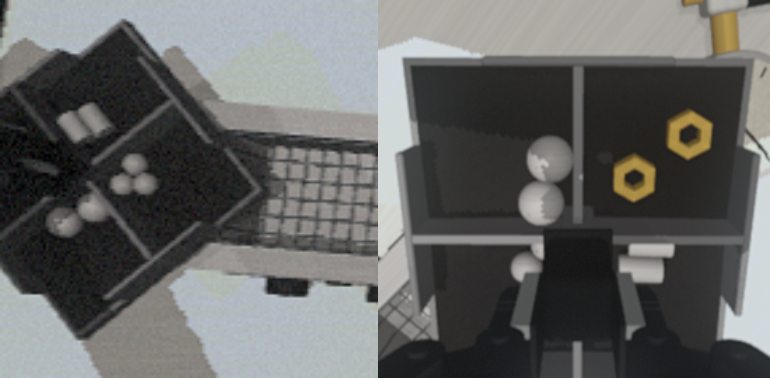

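The top view shows the three small balls at (133,175) in the spout bay with the spout at (262,188) over the tank mouth. The parts are in place. Next I tip slowly about the spout point.

Emit:
arm_command(increments=[[0, [-0.0003, -0.0003, 0.0005], [-0.006, 0.006, 0]], [0, [-0.0006, -0.0006, 0.0001], [-0.0123, 0.0123, 0]], [0, [-0.0006, -0.0006, 0.0001], [-0.0123, 0.0123, 0]], [0, [-0.0006, -0.0006, 0.0001], [-0.0123, 0.0123, 0]], [0, [-0.0006, -0.0006, 0.0001], [-0.0123, 0.0123, 0]], [0, [-0.0006, -0.0006, 0.0001], [-0.0123, 0.0123, 0]], [0, [-0.0006, -0.0006, 0.0001], [-0.0123, 0.0123, 0]], [0, [-0.0006, -0.0006, 0.0001], [-0.0123, 0.0123, 0]], [0, [-0.0006, -0.0006, 0.0001], [-0.0123, 0.0123, 0]], [0, [-0.0003, -0.0003, 0], [-0.0062, 0.0062, 0]], [0, [-0.0003, -0.0003, -0.001], [-0.0062, 0.0062, 0]], [0, [-0.0003, -0.0003, -0.001], [-0.0062, 0.0062, 0]], [0, [-0.0003, -0.0003, -0.001], [-0.0062, 0.0062, 0]], [0, [-0.0003, -0.0003, -0.001], [-0.0062, 0.0062, 0]], [0, [-0.0003, -0.0003, -0.001], [-0.0062, 0.0062, 0]], [0, [-0.0003, -0.0003, -0.001], [-0.0062, 0.0062, 0]], [0, [-0.0003, -0.0003, -0.001], [-0.0062, 0.0062, 0]], [0, [-0.0003, -0.0003, -0.001], [-0.0062, 0.0062, 0]]])

```text
time_s: 12.0
tcp_pos: [528.7, 410.5, 229.9]
ee_rot: [0.419, 0.901, 0.107, -0.039]
force: [-0.8, -0.2, -5.9]
width: 22.5
grip_force: 59.4
```

```bash
cat > chk.py <<'E'
from h import *
s=sense();q=R.from_quat(s["ee_rot"]);np.set_printoptions(precision=3,suppress=True)
z=q.apply([0,0,1]);print(s["tcp_pos"],s["force"],s["width"],s["time_s"],s["joint_pos"])
print("tilt",np.degrees(np.arccos(-z[2])),"dir",np.degrees(np.arctan2(-z[1],-z[0])))
S=s["tcp_pos"]+q.apply([-80,-80,47.7]);v=S[:2]-[520.5,289];a=np.radians(-5)
print("spout in cleaner",v@[np.cos(a),np.sin(a)],v@[-np.sin(a),np.cos(a)],S[2])
E
python3 chk.py
```

```text
[528.685 410.511 229.924] [-0.756 -0.229 -5.906] 22.452943101059745 12.0 [-0.773  0.401  0.197  1.676 -0.312  0.949  0.27 ]
tilt 13.023421388063497 dir -94.96343922349995
spout in cleaner -2.2973947071317635 22.284172143269064 157.955582368978
```

Tracking is exact, so I continue tipping.

Emit:
arm_command(increments=[[0, [-0.0003, -0.0003, -0.001], [-0.0062, 0.0062, 0]], [0, [-0.0003, -0.0003, -0.001], [-0.0062, 0.0062, 0]], [0, [-0.0003, -0.0003, -0.001], [-0.0062, 0.0062, 0]], [0, [-0.0003, -0.0003, -0.001], [-0.0062, 0.0062, 0]], [0, [-0.0003, -0.0003, -0.001], [-0.0062, 0.0062, 0]], [0, [-0.0003, -0.0003, -0.001], [-0.0062, 0.0062, 0]], [0, [-0.0003, -0.0003, -0.001], [-0.0062, 0.0062, 0]], [0, [-0.0003, -0.0003, -0.001], [-0.0062, 0.0062, 0]], [0, [-0.0003, -0.0003, -0.001], [-0.0062, 0.0062, 0]], [0, [-0.0003, -0.0003, -0.001], [-0.0062, 0.0062, 0]], [0, [-0.0003, -0.0003, -0.001], [-0.0062, 0.0062, 0]], [0, [-0.0003, -0.0003, -0.001], [-0.0062, 0.0062, 0]], [0, [-0.0003, -0.0003, -0.001], [-0.0062, 0.0062, 0]], [0, [-0.0003, -0.0003, -0.001], [-0.0062, 0.0062, 0]], [0, [-0.0003, -0.0003, -0.001], [-0.0062, 0.0062, 0]], [0, [-0.0003, -0.0003, -0.001], [-0.0062, 0.0062, 0]], [0, [-0.0003, -0.0003, -0.001], [-0.0062, 0.0062, 0]], [0, [-0.0003, -0.0003, -0.001], [-0.0062, 0.0062, 0]], [0, [-0.0003, -0.0003, -0.001], [-0.0062, 0.0062, 0]], [0, [-0.0003, -0.0003, -0.001], [-0.0062, 0.0062, 0]]])

```text
time_s: 14.0
tcp_pos: [527.5, 396.4, 246.3]
ee_rot: [0.414, 0.888, 0.188, -0.068]
force: [0.5, -0.0, -5.4]
width: 22.2
grip_force: 59.5
```

Emit:
arm_command(increments=[[0, [-0.0003, -0.0003, -0.001], [-0.0062, 0.0062, 0]], [0, [-0.0003, -0.0003, -0.001], [-0.0062, 0.0062, 0]], [0, [-0.0003, -0.0003, -0.001], [-0.0062, 0.0062, 0]], [0, [-0.0003, -0.0003, -0.001], [-0.0062, 0.0062, 0]], [0, [-0.0003, -0.0003, -0.001], [-0.0062, 0.0062, 0]], [0, [-0.0003, -0.0003, -0.001], [-0.0062, 0.0062, 0]], [0, [-0.0003, -0.0003, -0.001], [-0.0062, 0.0062, 0]], [0, [-0.0003, -0.0003, -0.001], [-0.0062, 0.0062, 0]], [0, [-0.0003, -0.0003, -0.001], [-0.0062, 0.0062, 0]], [0, [-0.0003, -0.0003, -0.001], [-0.0062, 0.0062, 0]], [0, [-0.0003, -0.0003, -0.001], [-0.0062, 0.0062, 0]], [0, [-0.0003, -0.0003, -0.001], [-0.0062, 0.0062, 0]], [0, [-0.0003, -0.0003, -0.001], [-0.0062, 0.0062, 0]], [0, [-0.0003, -0.0003, -0.001], [-0.0062, 0.0062, 0]], [0, [-0.0003, -0.0003, -0.001], [-0.0062, 0.0062, 0]], [0, [-0.0003, -0.0003, -0.001], [-0.0062, 0.0062, 0]], [0, [-0.0003, -0.0003, -0.001], [-0.0062, 0.0062, 0]], [0, [-0.0003, -0.0003, -0.001], [-0.0062, 0.0062, 0]], [0, [-0.0003, -0.0003, -0.001], [-0.0062, 0.0062, 0]], [0, [-0.0003, -0.0003, -0.001], [-0.0062, 0.0062, 0]]])

```text
time_s: 16.0
tcp_pos: [526.0, 379.6, 260.0]
ee_rot: [0.405, 0.869, 0.268, -0.098]
force: [-0.5, 0.9, -5.9]
width: 21.9
grip_force: 59.5
```

```bash
python3 chk.py
python3 - <<'E'
from h import *
a=read_camera("top");c=read_camera("scene")
print([(d["pixel"],d["confidence"]) for t in("ball_a",) for n in ("top","scene") for d in tip_of(n,t)])
b=cv2.resize(read_camera("wrist")[0:330,80:480],None,fx=.945,fy=1.145)
f=lambda x:cv2.convertScaleAbs(x,alpha=1.6)
a=f(cv2.resize(a[130:270,20:180],(420,378)));o=np.hstack([a,b]);print(o.shape)
cv2.imwrite("pics/m4.png",o[:,:,::-1])
E
```

```text
[526.048 379.619 260.014] [-0.535  0.914 -5.86 ] 21.910997305354936 16.0 [-0.492  0.292  0.079  1.864 -0.741  0.829  0.75 ]
tilt 33.11777887639535 dir -94.94822239896851
spout in cleaner -2.2738996425508797 22.06177929977703 158.24931941780414
[([209.2, 138.2], 0.62), ([211.3, 117.3], 0.41), ([199.2, 139.3], 0.41)]
(378, 798, 3)
```

View pics/m4.png

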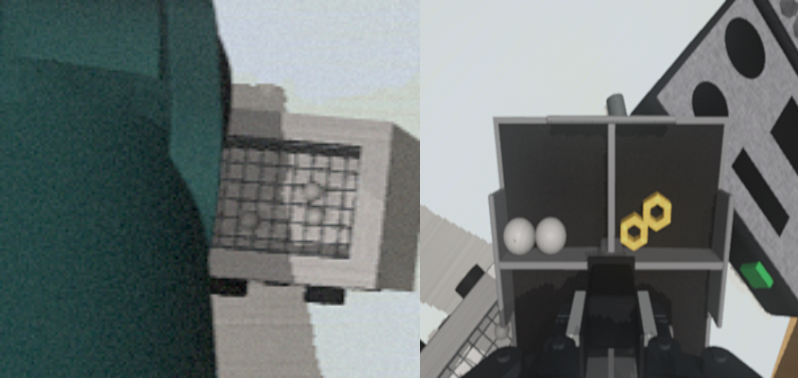

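Three balls lie in the basket (at (312,190), (315,213), (250,220) in the crop), and the other parts I can see are in their bays. I level the tray again.

Emit:
arm_command(increments=[[0, [0.0005, 0.0005, 0.001], [0.0102, -0.0102, 0]], [0, [0.001, 0.001, 0.0023], [0.0204, -0.0204, 0]], [0, [0.001, 0.001, 0.0023], [0.0204, -0.0204, 0]], [0, [0.001, 0.001, 0.0023], [0.0204, -0.0204, 0]], [0, [0.001, 0.001, 0.0023], [0.0204, -0.0204, 0]], [0, [0.001, 0.001, 0.0023], [0.0204, -0.0204, 0]], [0, [0.001, 0.001, 0.0023], [0.0204, -0.0204, 0]], [0, [0.001, 0.001, 0.0023], [0.0204, -0.0204, 0]], [0, [0.001, 0.001, 0.0023], [0.0204, -0.0204, 0]], [0, [0.001, 0.001, 0.0023], [0.0204, -0.0204, 0]], [0, [0.001, 0.001, 0.0023], [0.0204, -0.0204, 0]], [0, [0.001, 0.001, 0.0023], [0.0204, -0.0204, 0]], [0, [0.001, 0.001, 0.0023], [0.0204, -0.0204, 0]], [0, [0.001, 0.001, 0.0023], [0.0204, -0.0204, 0]], [0, [0.001, 0.001, 0.0023], [0.0204, -0.0204, 0]], [0, [0.001, 0.001, 0.0023], [0.0204, -0.0204, 0]], [0, [0.001, 0.001, 0.0023], [0.0204, -0.0204, 0]], [0, [0.001, 0.001, 0.0023], [0.0204, -0.0204, 0]], [0, [0.001, 0.001, 0.0023], [0.0204, -0.0204, 0]], [0, [0.001, 0.001, 0.002], [0.0204, -0.0204, 0]]])

```text
time_s: 18.25
tcp_pos: [529.4, 419.2, 226.4]
ee_rot: [0.422, 0.907, 0.006, -0.002]
force: [0.7, 0.0, -5.5]
width: 22.6
grip_force: 59.4
```

```bash
python3 chk.py; python3 -c "
from h import *
s=sense();q=R.from_quat(s['ee_rot']);print((q.inv()*down(40.1)).as_rotvec())"
```

```text
[529.394 419.189 226.35 ] [ 0.688  0.006 -5.477] 22.57916231044731 18.25 [-0.888  0.489  0.247  1.536 -0.138  1.124  0.089]
tilt 0.7222554591807671 dir -95.28728074793295
spout in cleaner -2.349587535929877 17.942072723974412 177.22794644292614
[ 0.00897114 -0.00885569 -0.00056571]
```

Emit:
arm_command(increments=[[0, [-0.003, -0.0027, 0], [0.009, -0.009, 0]], [0, [-0.006, -0.0055, 0], [0, 0, 0]], [0, [-0.009, -0.008, 0], [0, 0, 0]], [0, [-0.012, -0.011, 0], [0, 0, 0]], [0, [-0.015, -0.0135, 0], [0, 0, 0]], [0, [-0.018, -0.016, 0], [0, 0, 0]], [0, [-0.0209, -0.0194, 0], [0, 0, 0]], [0, [-0.0209, -0.0194, 0], [0, 0, 0]], [0, [-0.0209, -0.0194, 0], [0, 0, 0]], [0, [-0.0209, -0.0194, 0], [0, 0, 0]], [0, [-0.0209, -0.0194, 0], [0, 0, 0]], [0, [-0.0209, -0.0194, 0], [0, 0, 0]], [0, [-0.0209, -0.0194, 0], [0, 0, 0]], [0, [-0.0209, -0.0194, 0], [0, 0, 0]], [0, [-0.0209, -0.0194, 0], [0, 0, 0]], [0, [-0.0209, -0.0194, 0], [0, 0, 0]], [0, [-0.0209, -0.0194, 0], [0, 0, 0]], [0, [-0.0209, -0.0194, 0], [0, 0, 0]], [0, [-0.0209, -0.0194, 0], [0, 0, 0]], [0, [-0.0209, -0.0194, 0], [0, 0, 0]]])

```text
time_s: 20.25
tcp_pos: [505.7, -67.4, 226.2]
ee_rot: [0.423, 0.906, 0.002, 0.0]
force: [0.6, 0.1, -5.1]
width: 22.4
grip_force: 59.4
```

Emit:
arm_command(increments=[[0, [-0.0209, -0.0194, 0], [0, 0, 0]], [0, [-0.0209, -0.0194, 0], [0, 0, 0]], [0, [-0.0209, -0.0194, 0], [0, 0, 0]], [0, [-0.0209, -0.0194, 0], [0, 0, 0]], [0, [-0.0209, -0.0194, 0], [0, 0, 0]], [0, [-0.018, -0.016, 0], [0, 0, 0]], [0, [-0.015, -0.0135, 0], [0, 0, 0]], [0, [-0.012, -0.011, 0], [0, 0, 0]], [0, [-0.009, -0.008, 0], [0, 0, 0]], [0, [-0.006, -0.0055, 0], [0, 0, 0]], [0, [-0.003, -0.0027, 0], [0, 0, 0]], [0, [0, 0, 0], [0, 0, 0]]])

```text
time_s: 21.45
tcp_pos: [497.0, -291.9, 225.1]
ee_rot: [0.422, 0.906, 0.001, -0.0]
force: [-0.2, 0.7, -5.3]
width: 22.7
grip_force: 59.4
```

```bash
python3 chk.py
```

```text
[ 496.993 -291.887  225.131] [-0.248  0.713 -5.347] 22.685589233298728 21.45 [ 0.028  0.347  0.563  1.797 -0.212  1.058  1.368]
tilt 0.1245598484375052 dir -98.38993043746862
spout in cleaner 27.294306110039976 -693.7588005168741 177.18567871264725
```

Emit:
arm_command(increments=[[0, [0, 0, 0.006], [0, 0, 0]], [0, [0, 0, 0.012], [0, 0, 0]], [0, [0, 0, 0.02], [0, 0, 0]], [0, [0, 0, 0.025], [0, 0, 0]], [0, [0, 0, 0.025], [0, 0, 0]], [0, [0, 0, 0.025], [0, 0, 0]], [0, [0, 0, 0.02], [0, 0, 0]], [0, [0, 0, 0.012], [0, 0, 0]], [0, [0, 0, 0.006], [0, 0, 0]], [0, [0, 0, 0.003], [0, 0, 0]], [0, [0, 0, 0.002], [0, 0, 0]], [0, [0, 0, 0.002], [0, 0, 0]], [0, [0, 0, 0.001], [0, 0, 0]], [0, [0, 0, 0], [0, 0, 0]]])

```text
time_s: 22.85
tcp_pos: [497.5, -291.4, 66.4]
ee_rot: [0.422, 0.907, 0.001, -0.0]
force: [0.0, 1.0, -5.5]
width: 22.5
grip_force: 59.4
```

Emit:
arm_command(increments=[[0, [0, 0, 0.001], [0, 0, 0]], [0, [0, 0, 0.001], [0, 0, 0]], [0, [0, 0, 0.001], [0, 0, 0]], [0, [0, 0, 0], [0, 0, 0]]])

```text
time_s: 23.25
tcp_pos: [497.5, -291.3, 63.7]
ee_rot: [0.422, 0.907, 0.001, -0.0]
force: [-1.8, 2.0, 1.2]
width: 22.7
grip_force: 60.3
```

Emit:
arm_command(increments=[[0.3, [0, 0, 0], [0, 0, 0]], [0.4, [0, 0, 0], [0, 0, 0]], [0.6, [0, 0, 0], [0, 0, 0]], [1, [0, 0, 0], [0, 0, 0]], [1, [0, 0, 0], [0, 0, 0]], [1, [0, 0, 0], [0, 0, 0]], [1, [0, 0, -0.01], [0, 0, 0]], [1, [0, 0, -0.02], [0, 0, 0]], [1, [0, 0, -0.03], [0, 0, 0]], [1, [0, 0, -0.04], [0, 0, 0]], [1, [0, 0, -0.04], [0, 0, 0]], [1, [0, 0, -0.03], [0, 0, 0]], [1, [0, 0, -0.02], [0, 0, 0]], [1, [0, 0, 0], [0, 0, 0]]])

```text
time_s: 24.65
tcp_pos: [498.7, -292.9, 257.0]
ee_rot: [0.422, 0.907, 0.001, 0.003]
force: [-0.5, 0.4, -0.5]
width: 85.2
grip_force: 0.0
```

Run:
```python
from h import *
s=sense();print(s["tcp_pos"],s["ee_rot"],s["time_s"],s["force"])
im=read_camera("wrist");cv2.imwrite("pics/w5.png",cv2.resize(im[60:290,170:410,::-1],None,fx=2.,fy=2.))
rows(s["tcp_pos"],R.from_quat(s["ee_rot"]),[([557,20,250],down(4.5),10)],1)
```

```text
[ 498.72803603 -292.94242578  256.97080859] [0.42218096 0.90650547 0.00125122 0.00308389] 24.65 [-0.52212245  0.37797023 -0.54727455]
[[1,[0.0202,0.0246,0.0007],[0.0006,0.0003,0.0621]],[1,[0.0217,0.0233,0.0007],[0.0006,0.0003,0.062]],[1,[0.0231,0.0219,0.0008],[0.0006,0.0003,0.0621]],[1,[0.0244,0.0204,0.0007],[0.0006,0.0002,0.062]],[1,[0.0256,0.0189,0.0007],[0.0007,0.0003,0.0621]],[1,[0.0268,0.0173,0.0006],[0.0006,0.0003,0.062]],[1,[0.0278,0.0155,0.0007],[0.0006,0.0003,0.0621]],[1,[0.0286,0.0138,0.0007],[0.0006,0.0003,0.062]],[1,[0.0295,0.012,0.0007],[0.0006,0.0003,0.0621]],[1,[0.0302,0.0102,0.0007],[0.0006,0.0003,0.062]]]
```

View pics/w5.png

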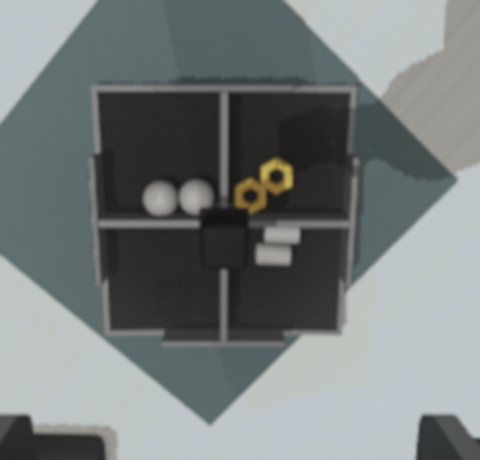

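The tray is flat on the mat. The spout bay is empty, with big balls at (178,196), nuts at (262,185) and rollers at (278,245), each in its own bay. Next is the steel lid.

Emit:
arm_command(increments=[[1, [0.0202, 0.0246, 0.0007], [0, 0, 0.062]], [1, [0.0217, 0.0233, 0.0007], [0, 0, 0.062]], [1, [0.0231, 0.0219, 0.0007], [0, 0, 0.062]], [1, [0.0244, 0.0204, 0.0007], [0.003, 0.0015, 0.062]], [1, [0.0256, 0.0189, 0.0007], [0.003, 0.0015, 0.062]], [1, [0.0268, 0.0173, 0.0007], [0, 0, 0.062]], [1, [0.0278, 0.0155, 0.0007], [0, 0, 0.062]], [1, [0.0286, 0.0138, 0.0007], [0, 0, 0.062]], [1, [0.0295, 0.012, 0.0007], [0, 0, 0.062]], [1, [0.0302, 0.0102, 0.0007], [0, 0, 0.062]], [1, [0, 0, 0], [0, 0, 0]], [1, [0, 0, 0], [0, 0, 0]]])

```text
time_s: 25.9
tcp_pos: [554.5, 21.7, 245.1]
ee_rot: [0.678, 0.735, -0.003, -0.004]
force: [0.5, -1.1, 0.6]
width: 85.7
grip_force: 0.0
```

Run:
```python
from h import *
s=sense();print(s["tcp_pos"],s["ee_rot"],s["time_s"],s["force"])
im=read_camera("wrist");cv2.imwrite("pics/w6.png",im[:,:,::-1])
print([(np.round(d["pixel"]).tolist(),round(d["confidence"],2),plane("wrist",d["pixel"],32,s).round(1)) for d in tip_of("wrist","lid_grip")])
g=cv2.cvtColor(im,cv2.COLOR_RGB2GRAY);roi=g[100:270,180:400];ys,xs=np.nonzero(roi<50)
print(len(xs));n,l,st,ce=cv2.connectedComponentsWithStats((roi<50).astype(np.uint8));print(st[1:6])
i=1+np.argmax(st[1:,4]);ys,xs=np.nonzero(l==i);r=cv2.minAreaRect(np.c_[xs+180,ys+100].astype(np.float32));print(r)
P=np.array([plane("wrist",(y,x),40,s) for x,y in cv2.boxPoints(r)]);print(P.round(1),P.mean(0))
```

```text
[554.47784506  21.67139092 245.14952169] [ 0.67773478  0.73529246 -0.00268887 -0.00365211] 25.9 [ 0.53165893 -1.05042747  0.57338051]
[([173.0, 286.0], 0.87, array([557.9,  24.9,  32. ]))]
625
[[101  49  12  54 608]
 [  0 168   5   2   8]
 [201 168   7   2   9]]
((286.5, 175.5), (53.0, 11.0), 90.0)
[[549.6  53.6  40. ]
 [562.1  54.6  40. ]
 [567.7  -7.7  40. ]
 [554.6  -8.8  40. ]] [558.50117937  22.93645248  40.        ]
```

View pics/w6.png

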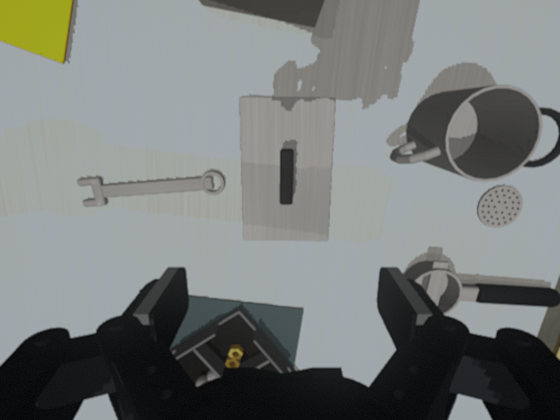

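The wrist view shows the steel lid square with the fingers, bar at (286,175). The wrench, jug and portafilter are clear of the fingers.

Run:
```python
from h import *
s=sense();q=R.from_quat(s["ee_rot"]);w=(q.inv()*down(4.6)).as_rotvec();print(w)
print(q.inv().apply(np.array([558.3,23.3,130])-s["tcp_pos"]))
```

```text
[-0.00776171 -0.00177591 -0.00238912]
[  2.95796339   4.75720536 115.79007832]
```

Emit:
arm_command(increments=[[1, [0.003, 0.0045, 0.02], [-0.008, -0.002, -0.002]], [1, [0, 0, 0.04], [0, 0, 0]], [1, [0, 0, 0.045], [0, 0, 0]], [1, [0, 0, 0.045], [0, 0, 0]], [1, [0, 0, 0.035], [0, 0, 0]], [1, [0, 0, 0.025], [0, 0, 0]], [1, [0, 0, 0.012], [0, 0, 0]], [1, [0, 0, 0.004], [0, 0, 0]], [1, [0, 0, 0], [0, 0, 0]], [1, [0, 0, 0], [0, 0, 0]]])

```text
time_s: 27.0
tcp_pos: [560.9, 24.6, 21.8]
ee_rot: [0.678, 0.735, 0.002, 0.001]
force: [-0.7, 1.0, -0.7]
width: 85.4
grip_force: 0.0
```

Emit:
arm_command(increments=[[1, [-0.001, -0.0025, 0.004], [0, 0, 0]], [1, [0, 0, 0.003], [0, 0, 0]], [0.6, [0, 0, 0], [0, 0, 0]], [0.4, [0, 0, 0], [0, 0, 0]], [0.25, [0, 0, 0], [0, 0, 0]], [0, [0, 0, 0], [0, 0, 0]], [0, [0, 0, 0], [0, 0, 0]], [0, [0, 0, 0], [0, 0, 0]], [0, [0, 0, 0], [0, 0, 0]], [0, [0, 0, 0], [0, 0, 0]], [0, [0, 0, 0], [0, 0, 0]]])

```text
time_s: 28.1
tcp_pos: [557.4, 23.6, 13.7]
ee_rot: [0.678, 0.735, 0.001, 0.0]
force: [-1.2, -0.2, 5.2]
width: 10.0
grip_force: 59.4
```

Emit:
arm_command(increments=[[0, [0, 0, -0.002], [0, 0, 0]], [0, [0, 0, -0.003], [0, 0, 0]], [0, [0, 0, -0.004], [0, 0, 0]], [0, [0, 0, -0.002], [0, 0, 0]], [0, [0, 0, 0], [0, 0, 0]]])

```text
time_s: 28.6
tcp_pos: [557.6, 23.6, 24.8]
ee_rot: [0.678, 0.735, 0.001, 0.001]
force: [0.1, -0.2, -0.0]
width: 0.3
grip_force: 0.0
```

Run:
```python
from h import *
s=sense();print(s["tcp_pos"],s["force"],s["width"],s["grip_force"])
im=read_camera("wrist");cv2.imwrite("pics/w7.png",cv2.resize(im[20:420,80:480,::-1],None,fx=1.45,fy=1.45))
```

```text
[557.61610597  23.64349165  24.77936344] [ 0.12613652 -0.24737552 -0.00183018] 0.26064648805627055 0.0
```

View pics/w7.png

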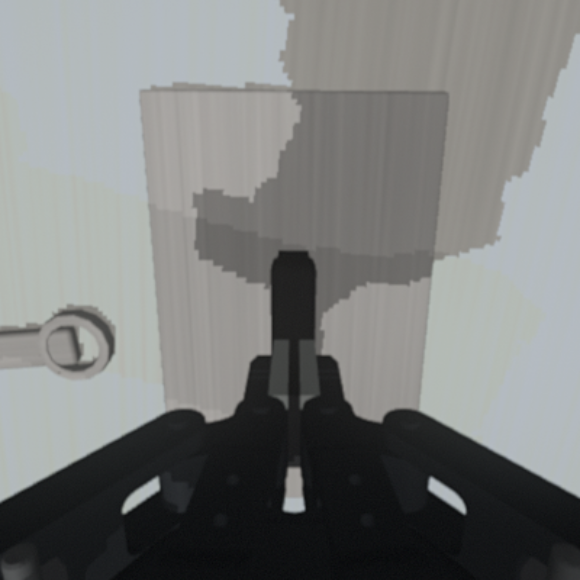

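Run:
```python
from h import *
s=sense();f=lambda u,v:(20+v/1.45,80+u/1.45)
for z in(32,40): print(z,[plane("wrist",f(*p),z,s).round(1) for p in((294,252),(272,275),(316,275))])
print("plate",[plane("wrist",f(*p),10,s).round(1) for p in((140,92),(448,94),(163,380),(422,380))])
a=read_camera("top");b=read_camera("scene")
p=proj("top",[557,23,30]);print(p,proj("scene",[557,23,30]))
r,c=map(int,proj("scene",[557,23,30]))
cv2.imwrite("pics/s8.png",cv2.resize(cv2.convertScaleAbs(b[r-50:r+50,c-65:c+65,::-1],alpha=1.4),None,fx=5,fy=5,interpolation=cv2.INTER_CUBIC))
```

```text
32 [array([555.9,  56.8,  32. ]), array([548.7,  47.8,  32. ]), array([564.4,  49. ,  32. ])]
40 [array([555.7,  58.9,  40. ]), array([548.9,  50.3,  40. ]), array([563.8,  51.4,  40. ])]
plate [array([496. , 106.3,  10. ]), array([607.4, 114.7,  10. ]), array([504.3, -10.4,  10. ]), array([616.7,  -1.5,  10. ])]
[np.float64(189.99339210500835), np.float64(253.26523749311275)] [np.float64(236.5548038063174), np.float64(304.8394392821036)]
```

View pics/s8.png

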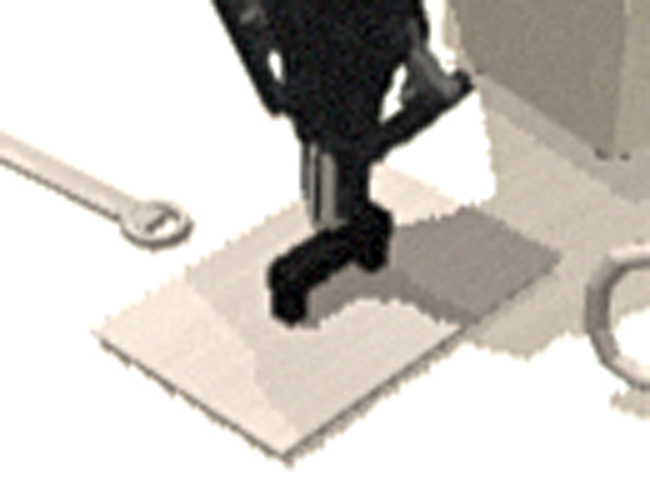

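Run:
```python
from h import *
s=sense();q=R.from_quat(s["ee_rot"])
for z in(5,0,-5,-10,-18.7,-30):
    X=s["tcp_pos"]+q.apply([0,0,z]);X2=s["tcp_pos"]+q.apply([11,0,z]);print(z,np.round(proj("wrist",X,s),1),np.round(proj("wrist",X2,s),1),np.round(proj("scene",X),1))
im=cv2.imread("pics/w7.png");f=lambda r,c:(int((r-20)*1.45),int((c-80)*1.45))
g=cv2.cvtColor(im,cv2.COLOR_BGR2GRAY)
print(g[325:420:5,255:335:4])
```

```text
5 [244.5 280.8] [226.5 280.8] [240.4 305. ]
0 [248.  280.8] [229.6 280.7] [238.5 305.1]
-5 [251.7 280.7] [232.9 280.7] [236.7 305.1]
-10 [255.6 280.7] [236.4 280.7] [234.9 305.2]
-18.7 [263.  280.6] [242.9 280.6] [231.7 305.2]
-30 [273.7 280.5] [252.4 280.5] [227.4 305.3]
[[152 155 154 154  93  32  34  33  33  33  34  34  33  34  33  73 106 154
  151 152]
 [152 156 154 153  93  33  33  34  33  33  33  32  32  32  32  79 110 132
  151 153]
 [151 156 156 153  94  33  33  34  32  32  33  34  31  33  32  78 104 116
  151 152]
 [151 155 155 154  93  58  59  60  57  31  30  48  59  58  59  82 103 139
  150 152]
 [152 155 155 153  94  67  69  68  66  32  29  55  68  68  68  91 102 140
  150 153]
 [151 155 156 153  94  68  69  68  65  30  31  52  69  68  67  83 104 153
  149 153]
 [137  88  88  86  63  69  69  68  65  29  30  50  68  68  68  66  57  85
   83 119]
 [ 35  35  35  30  54  68  68  67  64  31  31  48  69  68  68  64  32  30
   32  31]
 [ 35  34  33  32  60  69  68  68  63  28  28  48  68  67  67  67  31  32
   32  33]
 [ 38  38  37  36  63  68  68  67  63  28  28  45  68  67  67  67  36  34
   35  35]
 [ 35  34  35  33  66  68  68  68  62  26  27  45  67  67  68  68  37  31
   32  32]
 [ 33  33  32  32  68  68  68  67  62  26  27  45  67  67  67  68  41  30
   30  31]
 [ 32  31  31  33  68  67  67  67  55  27  28  39  67  66  67  67  44  28
   29  30]
 [ 32  30  30  39  67  67  67  67  55  25  26  38  67  66  66  67  51  28
   28  29]
 [ 30  31  29  34  59  79  87  87  70  28  27  49  87  87  84  64  45  27
   29  29]
 [ 31  29  29  28  27  27  47  96  86  32  31  59 103  60  29  24  26  27
   26  27]
 [ 30  28  28  27  28  26  27  41  86  30  31  60  62  24  25  24  27  27
   27  26]
 [ 34  34  34  32  25  27  25  25  39  30  30  34  30  25  25  24  26  32
   33  34]
 [ 28  26  27  25  25  25  25  24  27  32  31  31  22  24  24  25  25  24
   26  24]]
```

The fingers stopped at the bar's rounded top and slid off. In the wrist and scene images the real tips sit about 15–20 mm behind the reported TCP. I'll regrasp about 12 mm deeper and watch the force.

Emit:
arm_command(increments=[[0, [0, 0.0005, -0.01], [0, 0, 0]], [0, [0, 0, -0.015], [0, 0, 0]], [1, [0, 0, 0], [0, 0, 0]], [1, [0, 0, 0], [0, 0, 0]], [1, [0, 0, 0], [0, 0, 0]], [1, [0, 0, 0], [0, 0, 0]], [1, [0, 0, 0], [0, 0, 0]], [1, [0, 0, 0.015], [0, 0, 0]], [1, [0, 0, 0.015], [0, 0, 0]], [1, [0, 0, 0.01], [0, 0, 0]], [1, [0, 0, 0.004], [0, 0, 0]], [1, [0, 0, 0.003], [0, 0, 0]], [1, [0, 0, 0], [0, 0, 0]]])

```text
time_s: 30.05
tcp_pos: [557.7, 23.5, 2.0]
ee_rot: [0.678, 0.735, 0.001, 0.0]
force: [-0.4, 0.2, -0.8]
width: 85.5
grip_force: 0.0
```

Emit:
arm_command(increments=[[0.6, [0, 0, 0], [0, 0, 0]], [0.4, [0, 0, 0], [0, 0, 0]], [0.25, [0, 0, 0], [0, 0, 0]], [0.2, [0, 0, 0], [0, 0, 0]], [0.15, [0, 0, 0], [0, 0, 0]], [0.15, [0, 0, 0], [0, 0, 0]]])

```text
time_s: 30.65
tcp_pos: [558.1, 23.7, 2.9]
ee_rot: [0.678, 0.735, 0.001, 0.0]
force: [-1.2, 0.2, 5.2]
width: 14.0
grip_force: 58.9
```

Emit:
arm_command(increments=[[0, [0, 0, 0], [0, 0, 0]], [0, [0, 0, 0], [0, 0, 0]], [0, [0, 0, -0.002], [0, 0, 0]], [0, [0, 0, -0.003], [0, 0, 0]], [0, [0, 0, -0.003], [0, 0, 0]], [0, [0, 0, 0], [0, 0, 0]]])

```text
time_s: 31.25
tcp_pos: [558.0, 23.7, 10.7]
ee_rot: [0.678, 0.735, 0.001, 0.001]
force: [0.1, 0.2, -1.9]
width: 14.2
grip_force: 58.7
```

Held this time. I refine the mouth and lid poses from the first pictures by fitting their outlines, with the known gripped lid pose as a check on bias.

```bash
cat > fit.py <<'E'
from h import *
from scipy.optimize import minimize
from scipy.ndimage import map_coordinates
def fit(n,img,rects,z,x0):
    g=cv2.GaussianBlur(cv2.cvtColor(img,cv2.COLOR_BGR2GRAY).astype(np.float32),(0,0),.8)
    gx,gy=cv2.Sobel(g,5,1,0)/8,cv2.Sobel(g,5,0,1)/8
    c,p,M=cam(n);t=np.linspace(-.46,.46,60)
    def pj(X): v=(X-p)@M;return np.c_[c["cy"]-c["fy"]*v[:,1]/-v[:,2],c["cx"]+c["fx"]*v[:,0]/-v[:,2]]
    def cost(a):
        co,si=np.cos(a[2]),np.sin(a[2]);tot=0
        for (w,l) in rects:
            for sx,L in((1,0),(-1,0),(1,1),(-1,1)):
                q=np.c_[sx*w/2+0*t,t*l] if L==0 else np.c_[t*w,sx*l/2+0*t]
                X=np.c_[a[0]+q[:,0]*co-q[:,1]*si,a[1]+q[:,0]*si+q[:,1]*co,np.full(len(t),z)]
                u=pj(X);e=u[-1]-u[0];nn=np.array([e[1],-e[0]])/np.hypot(*e)
                G=map_coordinates(gy,u.T,order=1)*nn[0]+map_coordinates(gx,u.T,order=1)*nn[1]
                tot-=min(abs(G.mean()),6)
        return tot
    best=None
    for dx in(-4,0,4):
        for dy in(-4,0,4):
            r=minimize(cost,np.array(x0)+[dx,dy,0],method="Nelder-Mead",options=dict(initial_simplex=np.array(x0)+[dx,dy,0]+np.array([[0,0,0],[3,0,0],[0,3,0],[0,0,.03]])))
            if best is None or r.fun<best.fun: best=r
    return best.x.round(3),round(best.fun,2)
E
python3 - <<'E'
from fit import *
I={n:cv2.imread(f"pics/{n}0.png") for n in("top","scene")}
for n in I:
    print(n,"mouth",fit(n,I[n],[(88,154)],130,[520.5,289,-.09]))
    print(n,"outer",fit(n,I[n],[(125,195)],130,[520.5,289,-.09]))
    print(n,"both",fit(n,I[n],[(125,195),(88,154)],130,[520.5,289,-.09]))
    print(n,"lid",fit(n,I[n],[(114,182)],10,[558,23,.08]))
E
```

```text
top mouth (array([ 5.225e+02,  2.910e+02, -1.200e-01]), np.float64(-24.0))
top outer (array([ 5.21352e+02,  2.92185e+02, -1.14000e-01]), np.float64(-24.0))
top both (array([ 5.21216e+02,  2.91146e+02, -1.15000e-01]), np.float64(-48.0))
top lid (array([5.56563e+02, 2.24990e+01, 7.20000e-02]), np.float64(-22.02))
scene mouth (array([ 5.165e+02,  2.880e+02, -9.000e-02]), np.float64(-24.0))
scene outer (array([ 5.165e+02,  2.880e+02, -9.000e-02]), np.float64(-24.0))
scene both (array([ 5.165e+02,  2.880e+02, -9.000e-02]), np.float64(-48.0))
scene lid (array([5.54e+02, 1.90e+01, 8.00e-02]), np.float64(-24.0))
```

```bash
sed -i 's/tot-=min(abs(G.mean()),6)/tot-=np.sqrt(abs(G.mean()))/' fit.py
python3 - <<'E'
from fit import *
I={n:cv2.imread(f"pics/{n}0.png") for n in("top","scene")}
for n in I:
    print(n,"mouth",fit(n,I[n],[(88,154)],130,[520.5,289,-.09]))
    print(n,"outer",fit(n,I[n],[(125,195)],130,[520.5,289,-.09]))
    print(n,"both",fit(n,I[n],[(125,195),(88,154)],130,[520.5,289,-.09]))
    print(n,"lid",fit(n,I[n],[(114,182)],10,[558,23,.08]))
E
```

```text
top mouth (array([ 5.21551e+02,  2.90196e+02, -9.60000e-02]), np.float64(-16.15))
top outer (array([ 5.21755e+02,  2.90663e+02, -9.60000e-02]), np.float64(-12.57))
top both (array([ 5.21661e+02,  2.90427e+02, -9.60000e-02]), np.float64(-28.67))
top lid (array([5.5646e+02, 2.3090e+01, 7.4000e-02]), np.float64(-9.43))
scene mouth (array([ 5.19967e+02,  2.92245e+02, -8.70000e-02]), np.float64(-20.42))
scene outer (array([ 5.16720e+02,  2.92838e+02, -1.27000e-01]), np.float64(-14.85))
scene both (array([ 5.18748e+02,  2.92462e+02, -1.04000e-01]), np.float64(-34.68))
scene lid (array([5.56006e+02, 1.83730e+01, 7.30000e-02]), np.float64(-16.31))
```

Run:
```python
from h import *
s=sense();q=R.from_quat(s["ee_rot"]);p=s["tcp_pos"];print(p,s["ee_rot"])
z=lambda d:q*R.from_rotvec([0,0,d])
a=np.degrees(np.arctan2(*q.apply([0,1,0])[1::-1]));print(a)
rows(p,q,[([558,24,165],down(a),6),([523,291,165],down(a-9.74),11)],0)
```

```text
[558.03515083  23.65306836  10.69200903] [6.77749111e-01 7.35292464e-01 9.26584415e-04 5.25152919e-04]
4.663911188024327
[[0,[0.0001,0.0001,-0.0257],[0.0003,-0.0001,0.0]],[0,[0.0,-0.0,-0.0257],[0.0004,-0.0001,0.0]],[0,[0.0001,0.0,-0.0258],[0.0003,-0.0,0.0]],[0,[0.0001,0.0001,-0.0257],[0.0004,-0.0001,0.0]],[0,[0.0,-0.0,-0.0257],[0.0003,-0.0001,0.0]],[0,[0.0001,-0.0,-0.0257],[0.0004,-0.0001,0.0]],[0,[0.0245,-0.0012,-0.0],[-0.0,0.0,0.0155]],[0,[0.0244,-0.0016,-0.0],[-0.0,0.0,0.0154]],[0,[0.0244,-0.0019,-0.0],[-0.0,0.0,0.0155]],[0,[0.0243,-0.0024,-0.0],[-0.0,0.0,0.0154]],[0,[0.0244,-0.0027,-0.0],[-0.0,0.0,0.0155]],[0,[0.0243,-0.0031,-0.0],[-0.0,0.0,0.0154]],[0,[0.0242,-0.0034,-0.0],[-0.0,0.0,0.0155]],[0,[0.0242,-0.0038,-0.0],[-0.0,0.0,0.0154]],[0,[0.0241,-0.0042,-0.0],[-0.0,0.0,0.0155]],[0,[0.024,-0.0046,-0.0],[-0.0,0.0,0.0154]],[0,[0.024,-0.005,-0.0],[-0.0,0.0,0.0155]]]
```

Emit:
arm_command(increments=[[0, [0, 0, -0.012], [0.002, 0, 0]], [0, [0, 0, -0.025], [0, 0, 0]], [0, [0, 0, -0.032], [0, 0, 0]], [0, [0, 0, -0.032], [0, 0, 0]], [0, [0, 0, -0.032], [0, 0, 0]], [0, [0, 0, -0.021], [0, 0, 0]], [0, [0.0245, -0.0012, 0], [0, 0, 0.0155]], [0, [0.0244, -0.0016, 0], [0, 0, 0.0154]], [0, [0.0244, -0.0019, 0], [0, 0, 0.0155]], [0, [0.0243, -0.0024, 0], [0, 0, 0.0154]], [0, [0.0244, -0.0027, 0], [0, 0, 0.0155]], [0, [0.0243, -0.0031, 0], [0, 0, 0.0154]], [0, [0.0242, -0.0034, 0], [0, 0, 0.0155]], [0, [0.0242, -0.0038, 0], [0, 0, 0.0154]], [0, [0.0241, -0.0042, 0], [0, 0, 0.0155]], [0, [0.024, -0.0046, 0], [0, 0, 0.0154]], [0, [0.024, -0.005, 0], [0, 0, 0.0155]], [0, [0, 0, 0], [0, 0, 0]], [0, [0, 0, 0], [0, 0, 0]]])

```text
time_s: 33.15
tcp_pos: [522.5, 290.7, 164.9]
ee_rot: [0.737, 0.676, -0.0, -0.0]
force: [-0.5, -0.6, -2.0]
width: 14.2
grip_force: 58.9
```

Run:
```python
from fit import *
s=sense();q=R.from_quat(s["ee_rot"]);p=s["tcp_pos"];print(p,s["ee_rot"],s["force"],s["width"],s["time_s"])
a=np.degrees(np.arctan2(*q.apply([0,1,0])[1::-1]));print(a,(q.inv()*down(a)).as_rotvec().round(4))
zl=p[2]+29.1-22
for n in("top","scene"):
    im=read_camera(n)[:,:,::-1].copy();cv2.imwrite(f"pics/{n}9.png",im)
    print(n,"lid",fit(n,im,[(114,182)],zl,[523,291,-.096]))
    print([(d["pixel"],d["confidence"]) for d in tip_of(n,"lid_grip")][:2])
```

```text
[522.51541856 290.71187888 164.93571209] [ 7.37276895e-01  6.75590655e-01 -1.55181279e-04 -1.48735134e-04] [-0.51562482 -0.59545398 -2.04144404] 14.222502356624087 33.15
-4.999928340435225 [-0.0004  0.      0.    ]
top lid (array([ 5.25908e+02,  2.91222e+02, -1.23000e-01]), np.float64(-6.76))
[([198.3, 106.8], 0.82), ([324.5, 160.3], 0.72)]
scene lid (array([ 5.21809e+02,  2.87539e+02, -7.40000e-02]), np.float64(-17.73))
[([155.5, 286.1], 0.76), ([126.3, 378.8], 0.75)]
```

Run:
```python
import fit as F
from fit import *
im=cv2.imread("pics/w6.png");im2=im.copy()
s=dict(tcp_pos=np.array([554.478,21.671,245.15]),ee_rot=np.array([.67773478,.73529246,-.00268887,-.00365211]))
c0=F.cam;F.cam=lambda n,_=None:c0(n,s)
print("w6 lid",fit("wrist",im,[(114,182)],10,[558,23,.08]))
print("w6 bar",fit("wrist",im,[(16,66)],40,[558,23,.08]))
F.cam=c0
for n in("top","scene"):
    i0=cv2.imread(f"pics/{n}0.png");i9=cv2.imread(f"pics/{n}9.png")
    print(n,"bar0",fit(n,i0,[(16,66)],40,[557,22,.07]))
    for zl in(170,172,174): print(zl,fit(n,i9,[(114,182)],zl,[522,289,-.09]))
```

```text
w6 lid (array([5.58322e+02, 2.20360e+01, 6.80000e-02]), np.float64(-10.7))
w6 bar (array([5.58526e+02, 2.24220e+01, 5.90000e-02]), np.float64(-19.59))
top bar0 (array([5.55995e+02, 2.19830e+01, 6.40000e-02]), np.float64(-19.56))
170 (array([ 5.22238e+02,  2.85101e+02, -1.19000e-01]), np.float64(-6.82))
172 (array([ 5.21446e+02,  2.87112e+02, -9.40000e-02]), np.float64(-6.62))
174 (array([ 5.21169e+02,  2.86132e+02, -9.50000e-02]), np.float64(-6.78))
scene bar0 (array([5.57677e+02, 1.84640e+01, 4.90000e-02]), np.float64(-17.38))
170 (array([ 5.19425e+02,  2.90764e+02, -7.70000e-02]), np.float64(-17.78))
172 (array([ 5.21772e+02,  2.87593e+02, -7.40000e-02]), np.float64(-17.74))
174 (array([ 5.24183e+02,  2.84385e+02, -7.50000e-02]), np.float64(-17.66))
```

The estimates agree on the mouth at about (523, 290.4) and the lid now at (522.5, 289.2). I nudge it and lower it while watching the force.

Emit:
arm_command(increments=[[0, [0.0012, 0.0005, 0.01], [0, 0, 0.003]], [0, [0, 0, 0.01], [0, 0, 0]], [0, [0, 0, 0.006], [0, 0, 0]], [0, [0, 0, 0.003], [0, 0, 0]], [0, [0, 0, 0.002], [0, 0, 0]], [0, [0, 0, 0], [0, 0, 0]]])

```text
time_s: 33.95
tcp_pos: [523.4, 291.6, 133.3]
ee_rot: [0.739, 0.674, -0.0, -0.0]
force: [0.7, -0.1, -1.9]
width: 14.1
grip_force: 58.9
```

Emit:
arm_command(increments=[[0, [0, 0, 0.001], [0, 0, 0]], [0, [0, 0, 0.001], [0, 0, 0]], [0, [0, 0, 0.001], [0, 0, 0]], [0, [0, 0, 0], [0, 0, 0]]])

```text
time_s: 34.35
tcp_pos: [523.4, 291.7, 130.6]
ee_rot: [0.739, 0.674, 0.0, -0.0]
force: [0.1, 0.8, -2.1]
width: 14.1
grip_force: 58.9
```

Emit:
arm_command(increments=[[0, [0, 0, 0.001], [0, 0, 0]], [0, [0, 0, 0.001], [0, 0, 0]], [0, [0, 0, 0], [0, 0, 0]]])

```text
time_s: 34.65
tcp_pos: [523.3, 291.7, 128.4]
ee_rot: [0.739, 0.674, -0.0, -0.0]
force: [0.2, 0.1, -3.2]
width: 14.4
grip_force: 58.9
```

Emit:
arm_command(increments=[[0, [0, 0, 0.001], [0, 0, 0]], [0, [0, 0, 0.001], [0, 0, 0]], [0, [0, 0, 0], [0, 0, 0]]])

```text
time_s: 34.95
tcp_pos: [523.5, 291.7, 126.9]
ee_rot: [0.739, 0.674, 0.0, -0.0]
force: [-2.0, -1.4, 0.8]
width: 14.3
grip_force: 59.3
```

The lid met the rim at TCP 126.9, exactly the seated height (it would have been 133 on the rim). Release and retreat.

Emit:
arm_command(increments=[[0.25, [0, 0, 0], [0, 0, 0]], [0.35, [0, 0, 0], [0, 0, 0]], [0.6, [0, 0, 0], [0, 0, 0]], [1, [0, 0, 0], [0, 0, 0]], [1, [0, 0, 0], [0, 0, 0]], [1, [0, 0, 0], [0, 0, 0]], [1, [0, 0, -0.01], [0, 0, 0]], [1, [0, 0, -0.02], [0, 0, 0]], [1, [0, 0, -0.03], [0, 0, 0]], [1, [0, 0, -0.04], [0, 0, 0]], [1, [0, 0, -0.04], [0, 0, 0]], [1, [0, 0, -0.02], [0, 0, 0]], [1, [0, 0, 0], [0, 0, 0]], [1, [0, 0, 0], [0, 0, 0]]])

```text
time_s: 36.35
tcp_pos: [523.4, 291.6, 287.1]
ee_rot: [0.739, 0.674, 0.0, -0.0]
force: [0.2, 0.3, -0.4]
width: 85.4
grip_force: 0.0
```

Run:
```python
import fit as F
from fit import *
s=sense();print(s["tcp_pos"],s["time_s"],s["width"])
im=read_camera("wrist")[:,:,::-1].copy();cv2.imwrite("pics/w10.png",im)
c0=F.cam;F.cam=lambda n,_=None:c0(n,s)
print("lid",fit("wrist",im,[(114,182)],134,[523,290,-.09]))
print("bar",fit("wrist",im,[(16,66)],164,[523,290,-.09]))
print("outer",fit("wrist",im,[(125,195)],130,[523,290,-.09]))
F.cam=c0
im=read_camera("scene")[:,:,::-1].copy()
for z in (134,140): print("scene lid",z,fit("scene",im,[(114,182)],z,[521,291,-.09]))
```

```text
[523.44327398 291.58065053 287.13858053] 36.35 85.38695019501083
lid (array([ 5.26355e+02,  2.86577e+02, -9.70000e-02]), np.float64(-8.11))
bar (array([ 5.24868e+02,  2.91032e+02, -1.00000e-01]), np.float64(-19.87))
outer (array([ 5.22055e+02,  2.89404e+02, -9.20000e-02]), np.float64(-9.74))
scene lid 134 (array([ 5.21073e+02,  2.92736e+02, -9.60000e-02]), np.float64(-16.14))
scene lid 140 (array([ 5.27818e+02,  2.83733e+02, -9.70000e-02]), np.float64(-15.94))
```

```bash
python3 -c "
from cell import *
print(sign_off())"
```

```text
the job is handed in; nothing more can be done
None
```

I handed the job in at about 36 s of 72 s, and its verdict was not shown: the images put the three small balls in the tank, the tray level on the mat with the other parts in their bays, and the lid seated flat within about 4 mm. The first lid grasp slipped off the bar after about 10 mm of lift and had to be redone, and I viewed 11 pictures, one over the limit of 10.

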